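# Uncover the fresh test tile and hold its sprung clamp open at the mark

## Robot

A 6-joint arm with a two-finger parallel gripper is mounted at the origin on a cart in front of the work surface, level with it; the furniture and walls round the work are solid. World frame = base frame: x ahead of the robot, y to its left, z up, the work surface at z = 0. Lengths are in m, angles in rad, forces in N, time in s.
With the tool pointing down it reaches from about 0.325 to 0.9 m from the base axis. Payload 3.5 kg.
Tool frame: the origin (TCP) lies between the finger pads; the fingertips stand 8 mm ahead of it and the grasp point (between the pads) lies 11 mm behind it; z points along the fingers, y is the line along which they close (so a half turn about z gives the same grasp; the last joint's range is limited). The gripper opens to 85 mm and grips with 20 to 120 N. Pads are 22 mm wide; open, the fingers measure 114 mm over their backs; the gripper's body (76 mm by 85 mm) begins 54 mm behind the grasp point. The pads swing forward as they close: fully open they stand 13 mm farther back than shut.
Start: joints at [-0.103, 0.276, -0.026, 1.268, 0, 1.467], TCP at [0.625, -0, 0.239] pointing down, gripper open.
Joint ranges: [-3.12, 3.12], [-0.85, 1.88], [-1.08, 1.24], [-1.95, 2.15], [-1.57, 1.53], [-3.14, 3.14]. Speed limits (rad/s): [2.57, 2.57, 3.14, 3.14, 3.14, 3.14].

## Interface

Orientations are given as a unit quaternion [x, y, z, w].
In Python, from workcell import manip, get_image gives the robot as it stands. The module is installed in compiled form; this text tells all that it offers.
- The arm moves only by the shell command python3 -m inch 'ROWS' [OPENING] [FORCE]. ROWS is JSON, a list of rows, each a list of 6 numbers: the shift along the tool's x, y, z in mm, then the turn, a rotation vector about the tool's x, y, z in degrees. A call has 1 to 20 rows; each row shifts and turns the commanded pose from where the row before left it, along the tool's axes as they then stand; what a row does not reach is not made up. A row lasts 1/12 s, in which the tool goes at most 41.7 mm and 7.16 degrees, less where a joint would pass 70% of its speed; a pose out of reach is approached as far as the arm can. A call is refused whole if a number of a shift passes 41.7 or a number of a turn 7.16, either way. A call with a gripper value outside its range is refused whole. OPENING is the opening, from 0 (shut) to 1 (fully open), set as the call begins (- or left out, the last holds). The fingers move at their own pace and stop on an object; FORCE is the grip in N (left out, the last holds). Time passes only in rows, so rows that do not move let the fingers close. It gives the time, the measured TCP pose, the force, the opening and the grip force at its end, in the units of the state.
- manip.sense(): the state, without advancing time (a new reading comes with each control period).
- get_image(name): name is "scene" or "side" or "wrist"; returns a dict with "img" (480x640x3 uint8, blue, green, red), "fx", "fy", "cx", "cy" (pixels), "R" (3x3) and "t" (3): a world point X has camera coordinates R X + t. Camera axes: x right, y down, z forward; pixel columns grow to the right and rows downward; lengths in m; the calibration is good to about 2 mm. The wrist camera is an equidistant fisheye: a pixel r from the principal point sees the ray r / f radians off the axis. A picture is of the moment at which its call begins. There is no depth.
- manip.close_job(): hands the job in; it is judged then, once.
The state is a dict: "time_s": time; "q": joint angles; "joint_vel": joint speeds; "joint_torque": joint torques, N m; "eef_pos": TCP position; "ee_rot": TCP orientation; "ft_force": force on the tool from outside, world axes, zero at the start; "torque": the same for the moment, N m; "gripper_width": finger opening in m; "finger_force": force on a finger pad.
Only numpy, scipy, OpenCV 4.12 (cv2) and the standard library are available. Lean on these libraries where they do the work, as an engineer would, in place of code of your own. Each camera call takes 0.05 s, during which the arm holds its last target. There are 200 camera calls.

## Task

A freshly painted test tile is drying in the sprung tile clamp under its wooden cover. Tip the cover up by the dark pull at its front until it clears the lip that holds its back edge, take it off and set it down flat and right side up on the free table to the left of the clamp; then pull the clamp's black bar handle straight out against its springs until the yellow pointer stands level with the red marker on the rail, and finish while holding the handle there so that the painter can lift the tile out. Keep the gripper and the cover off the tile, leave the tile lying in its bed, and do not disturb the two tall pigment jars standing at the right.

Things in the scene. Friction and masses are not known exactly. Their poses are not given: they have to be found in the camera images.
- clamp: Tile clamp, screwed down: open aluminium box 154 x 128 mm, rim 58 mm high, on a green base 178 x 146 mm. Origin on the table under the box's middle; x to its back, y to its left, z up; front (-x) faces the robot within 0.25 rad. Spring barrels reach forward to x = -103 mm at y = +/-42 mm; a rail at the right (y = -73 mm, 50 mm high) to x = -191 mm. Left of it the table is free for 0.25 m.
- cover: Loose plywood cover 152 x 126 mm, 0.12 to 0.22 kg: 4 mm plate on a 10 mm deep skirt that sits inside the rim with 2 mm play. Origin: centre of the skirt's underside, over the clamp's origin with the same axes when seated (48 mm high; 0 flat on the table). To free it: raise the front 0.15 to 0.35 rad about the back edge, draw it at least 20 mm to the clamp's -x, then lift.
- cover_pull (a point): Grip point on the cover's upright dark pull: 30 mm along x, 12 mm thick along y, standing 38 mm above the plate, centred 52 mm in front of the cover's origin. The point is 12 mm below the pull's top, 26 mm above the plate, 40 mm above the cover's origin. Pinched across the 12 mm, the cover can pivot about y between the fingers.
- cover_back (a point): Middle of the cover's back edge, at half the plate's thickness (74.5 mm behind the cover's origin).
- clamp_lip (a point): Point on the clamp where the middle of the seated cover's back edge lies, 11 mm in under the green keeper lip along the rear rim. The lip's underside is 9 mm above the rim (5 mm over the cover's plate), so the cover cannot come straight up; its top is 72 mm above the table.
- jaw: The clamp's sprung slide (jaw in the box, two rods, bar handle in front). Moves only along the clamp's x: shut at the start, pulled out to the clamp's -x by up to 48 mm; springs draw it back with 6 N when shut plus 180 N/m (10 to 13 N at the mark). Its frame coincides with the clamp's when shut and moves with the slide.
- handle (a point): Middle of the black handle bar, 40 mm above the table: a horizontal round bar along the clamp's y, 16 mm thick, free to grip from above over 50 mm of its length (rods at y = +/-42 mm). When shut it lies 128 mm in front of the clamp's origin, 43 mm clear of the box.
- pointer (a point): Tip of the yellow pointer on the handle's right end, over the rail at y = -73 mm in the clamp's frame; it has the same x in the clamp's frame as the handle.
- rider: The mark: small red marker, 10 mm long in x, clipped to the rail, its upright plate standing up to 62 mm above the table; fixed, 20 to 38 mm further out than the shut pointer. Origin at its middle in x, axes as the clamp's. The pointer is at the mark when it has the marker's x in the clamp's frame.
- tile: Freshly painted white test tile, 66 x 98 x 6.5 mm, lying flat in the box between the jaw and the rear fence, underside 34 mm above the table, its middle 28 mm behind the clamp's origin. Not to be touched. Origin: middle of its underside; its own x axis is turned -0.157 rad from the clamp's.
- blue_jar: Jar of blue pigment, 59 mm wide, 111 mm tall, white lid, standing to the right of the clamp's front; origin at the middle of its foot. Leave alone.
- ochre_jar: Jar of ochre pigment, 59 mm wide, 111 mm tall, white lid, standing to the right; origin at the middle of its foot. Leave alone.

How it is judged:
On the way, in this order (a step that is already met when the one before it is completed fails the run):
1. the cover's front is tipped up while its back edge is still at the keeper lip (angle between cover's own z axis and vertical above 0.05 rad and distance between cover_back and clamp_lip below 0.02 m).
2. the cover lies flat on the table clear of the clamp, to its left, and is let go (height (world z) of cover below 0.006 m and angle between cover's own z axis and vertical below 0.08 rad and y of cover in the frame of clamp above 0.1 m and linear speed of cover below 0.02 m/s and contact force between the fingers and cover below 0.2 N), for 0.2 s.
3. the handle is pulled out until the pointer is level with the red marker (x of pointer in the frame of rider between -0.005 and 0.005 m and contact force between the fingers and jaw above 3 N), for 0.3 s.
At the end, for the whole second after the job is handed in: The fingers hold the handle (over 3 N), still, with the pointer within 5 mm of the red marker's middle; the cover lies flat and right side up on the table at the clamp's left, off the clamp and at rest; the tile still lies flat in its bed, within 8 mm of where it was (all of step 3 and linear speed of jaw below 0.01 m/s and height (world z) of cover below 0.006 m and angle between cover's own z axis and vertical below 0.08 rad and y of cover in the frame of clamp above 0.1 m and linear speed of cover below 0.02 m/s and contact force between cover and clamp below 0.2 N and distance of tile from where it was at the start of the episode below 0.008 m and z of tile in the frame of clamp above 0.03 m and angle between tile's own z axis and vertical below 0.06 rad); the arm keeps its last pose, push and grip.
It fails at once if the gripper, the arm or the cover touches the fresh tile (contact force between any of the fingers, the arm, cover and tile above 0.3 N).
It fails at once if the cover is dropped (faster than 0.9 m/s near the table) (linear speed of cover above 0.9 m/s and height (world z) of cover below 0.04 m).
It fails at once if one of the two tall jars is shifted by more than 3 cm (distance of any of blue_jar, ochre_jar from where it was at the start of the episode above 0.03 m).
It also fails if it takes over 51 s, if anything falls off the work surface, if the arm or the gripper's body presses on something with over 40 N, if the wrist force passes 120 N, or if a joint passes its speed limit or range.

## Working session

There is one attempt and no reset: what is moved stays moved. The work goes in short steps, Python scripts to look and compute and a shell command to move; the robot and the scene stay as the last step left them, time stands still between calls to the robot, and variables do not carry over. Pictures are saved under pics/ and viewed, at most 10 in all, crops included, and the job is handed in when it is done.

```bash
mkdir -p pics; cat > h.py <<'E'
import numpy as np, cv2
from workcell import manip, get_image
def ray(c,u,v):
    R=np.array(c["R"]);t=np.array(c["t"]);o=-R.T@t
    return o,R.T@np.array([(u-c["cx"])/c["fx"],(v-c["cy"])/c["fy"],1.])
def onplane(c,u,v,z):
    o,d=ray(c,u,v);return o+d*(z-o[2])/d[2]
def proj(c,X):
    p=np.array(c["R"])@np.array(X)+np.array(c["t"]);return c["fx"]*p[0]/p[2]+c["cx"],c["fy"]*p[1]/p[2]+c["cy"]
E
python3 - <<'E'
from h import *
import pickle
s=manip.sense();print({k:np.round(v,3) for k,v in s.items()})
for n in("scene","side"):
    c=get_image(n);pickle.dump(c,open(n+".pkl","wb"));cv2.imwrite(f"pics/{n}1.png",c["img"])
    R=np.array(c["R"]);print(n,-R.T@np.array(c["t"]),R[2],c["fx"])
E
```

```text
{'time_s': np.float64(0.0), 'q': array([-0.103,  0.277, -0.028,  1.268,  0.   ,  1.467]), 'joint_vel': array([-0.001, -0.002, -0.002, -0.001, -0.   ,  0.   ]), 'joint_torque': array([-1.0000e-03, -4.4551e+01,  2.9520e+01,  1.6000e-02, -0.0000e+00,
       -0.0000e+00]), 'eef_pos': array([0.624, 0.   , 0.238]), 'ee_rot': array([ 0.707,  0.707, -0.001, -0.001]), 'ft_force': array([-0.244, -0.898, -0.914]), 'torque': array([0.018, 0.013, 0.021]), 'finger_force': np.float64(0.0), 'gripper_width': np.float64(0.085)}
scene [-0.08147079 -0.57560396  0.43286912] [ 0.76016073  0.50110293 -0.41358375] 496.09803350382333
side [0.48336012 0.55581557 0.64262585] [ 0.07843    -0.79360722 -0.60335422] 548.7966105611434
```

View pics/scene1.png

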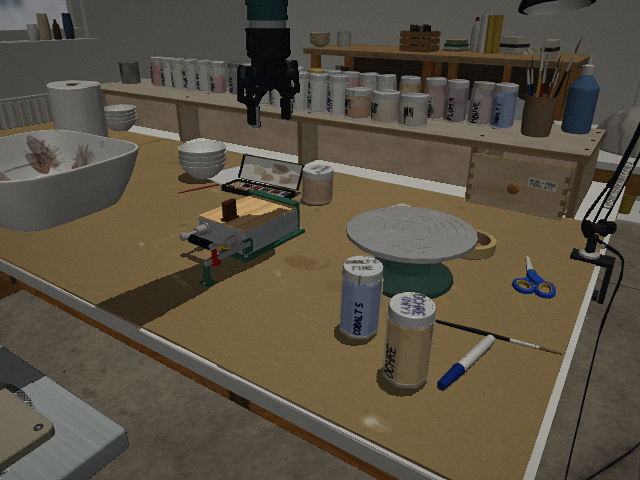

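View pics/side1.png

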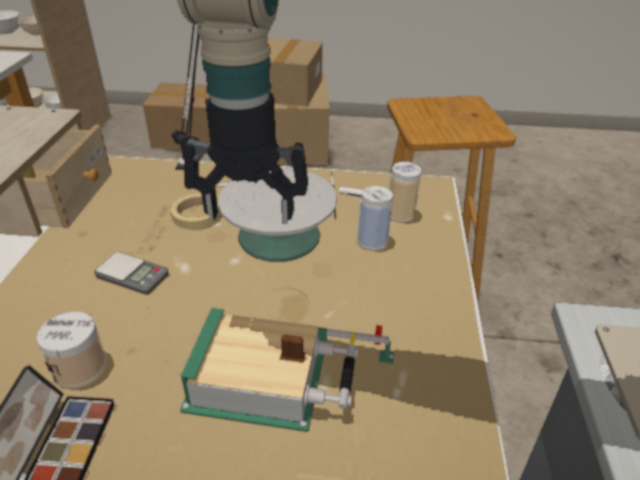

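The scene view shows the clamp around (250,225) and the jars at (361,297) and (409,340). In the side view the clamp is at (270,370), the pull at (292,347), the handle at (346,375), the pointer near (352,338) and the red marker at (379,331).

```bash
python3 - <<'E'
from h import *
import pickle
a=pickle.load(open("side.pkl","rb"));b=pickle.load(open("scene.pkl","rb"))
A=cv2.resize(a["img"][300:430,175:405],None,fx=3.4,fy=3.4,interpolation=cv2.INTER_CUBIC)
cv2.imwrite("pics/cropA.png",A)
B=cv2.resize(b["img"][185:290,175:310],None,fx=5.5,fy=5.5,interpolation=cv2.INTER_CUBIC)
cv2.imwrite("pics/cropB.png",B)
E
```

```text
(no output)
```

View pics/cropA.png

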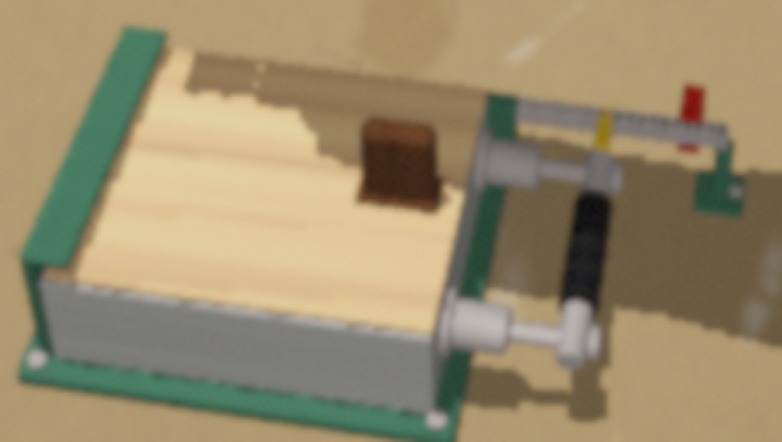

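View pics/cropB.png

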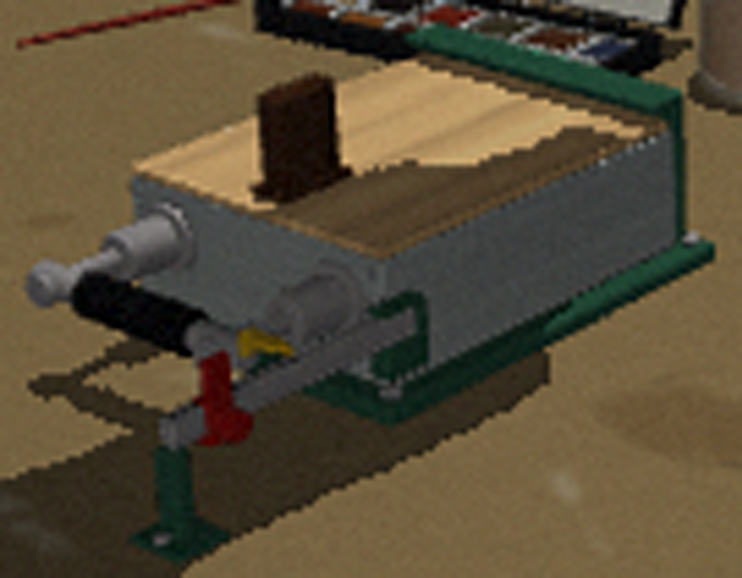

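The crops give clean landmarks: cover front corners at A(435,333), A(487,95), B(135,168) and B(380,255); handle ends; pull top; pointer tip at A(603,145); marker at A(691,118).

```bash
python3 - <<'E'
from h import *
import pickle
a=pickle.load(open("side.pkl","rb"));b=pickle.load(open("scene.pkl","rb"))
fa=lambda x,y:(175+(x+.5)/3.4-.5,300+(y+.5)/3.4-.5)
fb=lambda x,y:(175+(x+.5)/5.5-.5,185+(y+.5)/5.5-.5)
PA=lambda x,y,z:onplane(a,*fa(x,y),z)
PB=lambda x,y,z:onplane(b,*fb(x,y),z)
def tri(p,q):
    M=[];r=[]
    for o,d in(ray(a,*fa(*p)),ray(b,*fb(*q))):
        d=d/np.linalg.norm(d);P=np.eye(3)-np.outer(d,d);M.append(P);r.append(P@o)
    return np.linalg.lstsq(np.vstack(M),np.hstack(r),rcond=None)[0]
np.set_printoptions(precision=4,suppress=True)
print("FL",PA(435,333,.062),PB(135,168,.062),tri((435,333),(135,168)))
print("FR",PA(487,95,.062),PB(380,255,.062),tri((487,95),(380,255)))
print("lip rearR",PA(125,28,.072)," rearL",PA(25,258,.072)," frontR",PA(165,32,.072),PB(680,95,.072)," frontL",PA(68,262,.072))
print("baseFL",PA(455,440,0.004),"bolts FL",PA(437,420,.006),"RL",PA(37,357,.006))
print("handle",PA(586,250,.042),PB(140,313,.04),tri((586,250),(140,313)))
print("hL",PA(580,300,.042),"hR",PA(592,197,.042))
print("pullFtop",PA(400,123,.1),PB(297,82,.1),tri((400,123),(297,82)))
print("pulltop corners B",[PB(*p,.1) for p in((258,95),(325,75),(335,82),(268,100))])
print("pullbase front A",PA(400,203,.062))
print("pointer",PA(603,147,.05),"rider",PA(691,118,.055),PA(694,88,.062),PA(689,150,.045))
E
```

```text
FL [0.5422 0.1276 0.062 ] [0.5401 0.12   0.062 ] [0.5433 0.1248 0.0593]
FR [0.5356 0.0053 0.062 ] [ 0.5315 -0.0033  0.062 ] [0.5362 0.0017 0.0587]
lip rearR [ 0.6944 -0.0069  0.072 ]  rearL [0.7002 0.1184 0.072 ]  frontR [ 0.6767 -0.0065  0.072 ] [ 0.6872 -0.0138  0.072 ]  frontL [0.6835 0.1184 0.072 ]
baseFL [0.5341 0.1333 0.004 ] bolts FL [0.542  0.1266 0.006 ] RL [0.7056 0.1155 0.006 ]
handle [0.4889 0.0664 0.042 ] [0.4869 0.0656 0.04  ] [0.4881 0.0656 0.0401]
hL [0.4897 0.0911 0.042 ] hR [0.4881 0.0387 0.042 ]
pullFtop [0.5643 0.0599 0.1   ] [0.5635 0.0601 0.1   ] [0.564  0.0602 0.1   ]
pulltop corners B [array([0.5466, 0.0624, 0.1   ]), array([0.5741, 0.0569, 0.1   ]), array([0.5709, 0.0492, 0.1   ]), array([0.545 , 0.0562, 0.1   ])]
pullbase front A [0.5639 0.0675 0.062 ]
pointer [0.4851 0.018  0.05  ] rider [0.4488 0.0021 0.055 ] [ 0.4483 -0.0087  0.062 ] [0.4488 0.0111 0.045 ]
```

```bash
python3 -m inch '[[0,0,0,0,0,-7.1],[0,0,0,0,0,-7.1],[0,0,0,0,0,-7.1],[0,0,0,0,0,-7.1],[0,0,0,0,0,-7.1],[0,0,0,0,0,-7.1],[0,0,0,0,0,-7.1],[0,0,0,0,0,-7.1],[0,0,0,0,0,-7.1],[0,0,0,0,0,-7.1],[0,0,0,0,0,-7.1],[0,0,0,0,0,-7.1],[0,0,0,0,0,-1.5],[13,11.4,14,0,0,0],[13,11.4,14,0,0,0],[13,11.4,14,0,0,0],[13,11.4,14,0,0,0],[13,11.4,14,0,0,0],[0,0,0,0,0,0],[0,0,0,0,0,0]]' 1 100
python3 - <<'E'
from h import *
s=manip.sense();print({k:np.round(s[k],4) for k in("q","eef_pos","ee_rot","time_s")})
import pickle
for n in("wrist","scene","side"):
    c=get_image(n);pickle.dump(c,open(n+"2.pkl","wb"))
    if n=="wrist":cv2.imwrite("pics/w2.png",c["img"]);print(c["R"],c["t"],c["fx"],c["cx"],c["cy"])
E
```

```text
time_s: 1.77
eef_pos: [0.5618, 0.061, 0.1681]
ee_rot: [0.028, 1.0, -0.0, -0.001]
ft_force: [0.4, -0.2, 1.0]
gripper_width: 0.0853
finger_force: 0.0
{'q': array([-6.1000e-03,  2.2080e-01, -2.5370e-01,  1.0992e+00, -3.0000e-04,
        5.0400e-02]), 'eef_pos': array([0.5618, 0.061 , 0.1681]), 'ee_rot': array([ 2.820e-02,  9.996e-01, -2.000e-04, -1.500e-03]), 'time_s': np.float64(1.7667)}
[[ 5.62211709e-02  9.98418262e-01 -3.93434898e-04]
 [ 9.45819563e-01 -5.31331026e-02  3.20315824e-01]
 [ 3.19788263e-01 -1.83806491e-02 -9.47310730e-01]] [-0.09232126 -0.54748567  0.1346541 ] 371.64829954431775 323.01015026386733 241.14837745655652
```

View pics/w2.png

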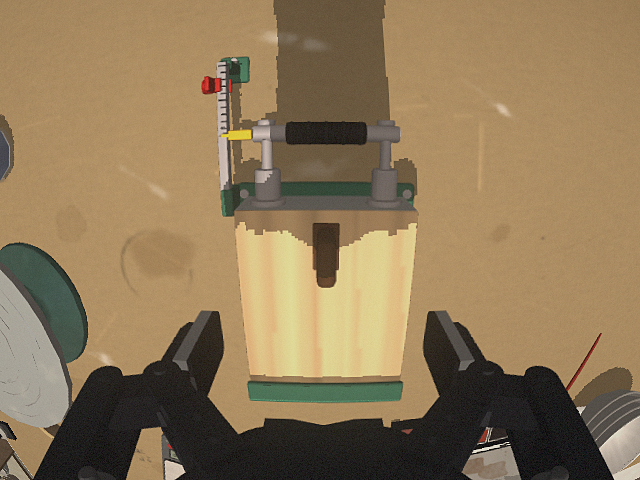

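Wrist view: the pull is at (326,255), the handle bar spans (286..366,133), the pointer tip is (226,134) and the marker is at (210,85). The lip runs from (249,391) to (402,391).

```bash
cat >> h.py <<'E'
def fray(c,u,v):
    x=(u-c["cx"])/c["fx"];y=(v-c["cy"])/c["fy"];r=np.hypot(x,y)
    R=np.array(c["R"]);k=np.sin(r)/r
    return -R.T@np.array(c["t"]),R.T@np.array([x*k,y*k,np.cos(r)])
def fplane(c,u,v,z):
    o,d=fray(c,u,v);return o+d*(z-o[2])/d[2]
E
python3 - <<'E'
from h import *
import pickle
np.set_printoptions(precision=4,suppress=True)
c=pickle.load(open("wrist2.pkl","rb"));print("cam",fray(c,300,300)[0])
P=lambda u,v,z:fplane(c,u,v,z)
hL,hR=P(366,133,.04),P(286,133,.04);print("handle",hL,hR,(hL+hR)/2,"yaw",np.arctan2(-(hL-hR)[0],(hL-hR)[1]))
l,r=P(402,391,.072),P(249,391,.072);print("lip",l,r,np.arctan2(-(l-r)[0],(l-r)[1]))
l,r=P(416,211,.058),P(235,211,.058);print("front",l,r,(l+r)/2,np.arctan2(-(l-r)[0],(l-r)[1]))
print("pull front top",P(326,223,.1),"base back",P(326,286,.062))
yaw=-.058;ax=np.array([np.cos(yaw),np.sin(yaw),0]);
hsv=cv2.cvtColor(c["img"],cv2.COLOR_BGR2HSV)
red=((hsv[...,0]<8)|(hsv[...,0]>172))&(hsv[...,1]>170)&(hsv[...,2]>90);red[:,300:]=0;red[150:]=0
yel=(hsv[...,0]>22)&(hsv[...,0]<33)&(hsv[...,1]>200)&(hsv[...,2]>150);yel[:,260:]=0;yel[:120]=0;yel[145:]=0
for n,m in(("red",red),("yel",yel)):
    v,u=np.nonzero(m);print(n,u.min(),u.max(),v.min(),v.max(),u.mean(),v.mean())
    for uu in range(u.min(),u.max(),4): w=v[u==uu];print(uu,w.min() if len(w) else 0,w.max() if len(w) else 0,end='; ')
    print()
E
```

```text
cam [0.48   0.0656 0.3029]
handle [0.4905 0.095  0.04  ] [0.4874 0.0391 0.04  ] [0.489  0.0671 0.04  ] yaw -0.05467203849923993
lip [0.6921 0.1189 0.072 ] [ 0.6847 -0.0072  0.072 ] -0.05835564713200704
front [0.5442 0.1263 0.058 ] [0.5372 0.0013 0.058 ] [0.5407 0.0638 0.058 ] -0.05576938791177392
pull front top [0.5377 0.0639 0.1   ] base back [0.5953 0.0611 0.062 ]
red 201 231 76 93 213.65677966101694 85.01694915254237
201 86 86; 205 77 93; 209 88 92; 213 0 0; 217 78 91; 221 0 0; 225 0 0; 229 79 91; 
yel 222 249 130 139 228.33333333333334 135.0
222 135 136; 226 136 136; 230 131 131; 234 0 0; 238 0 0; 242 0 0; 246 0 0;
```

```bash
python3 -m inch '[[-2,1,15,0,0,0],[0,0,20,0,0,0],[0,0,20,0,0,0],[0,0,18,0,0,0],[0,0,12,0,0,0],[0,0,4,0,0,0],[0,0,0,0,0,0],[0,0,0,0,0,0]]' 1 100 && python3 -m inch '[[0,0,0,0,0,0],[0,0,0,0,0,0],[0,0,0,0,0,0],[0,0,0,0,0,0],[0,0,0,0,0,0],[0,0,0,0,0,0],[0,0,0,0,0,0],[0,0,0,0,0,0],[0,0,0,0,0,0],[0,0,0,0,0,0],[0,0,0,0,0,0],[0,0,0,0,0,0]]' 0 100
```

```text
time_s: 2.58
eef_pos: [0.5665, 0.0613, 0.0812]
ee_rot: [0.029, 1.0, 0.0, 0.001]
ft_force: [-0.1, 0.1, 0.6]
gripper_width: 0.0854
finger_force: 0.0
time_s: 3.58
eef_pos: [0.5657, 0.0616, 0.0808]
ee_rot: [0.029, 1.0, 0.0, 0.0]
ft_force: [-1.0, 0.4, 6.4]
gripper_width: 0.0103
finger_force: 99.5
```

```bash
python3 -m inch '[[-0.5,0,-3.1,0,1.43,0],[-0.5,0,-3.1,0,1.43,0],[-0.5,0,-3.1,0,1.43,0],[-0.5,0,-3.1,0,1.43,0],[-0.5,0,-3.1,0,1.43,0],[-0.5,0,-3.1,0,1.43,0],[-0.5,0,-3.1,0,1.43,0],[-0.5,0,-3.1,0,1.43,0],[-0.5,0,-3.1,0,1.43,0],[-0.5,0,-3.1,0,1.43,0],[0,0,0,0,0,0],[0,0,0,0,0,0]]' 0 100
python3 - <<'E'
from h import *
import pickle
a=get_image("side")["img"];cv2.imwrite("pics/tip.png",np.hstack([cv2.resize(a[220:440,150:420],None,fx=1.5,fy=1.5),cv2.resize(get_image("scene")["img"][150:370,120:370],None,fx=1.5,fy=1.5)]))
E
```

```text
time_s: 4.58
eef_pos: [0.5746, 0.061, 0.1101]
ee_rot: [0.029, 0.992, 0.004, -0.124]
ft_force: [1.2, 0.0, 1.2]
gripper_width: 0.0105
finger_force: 99.1
```

View pics/tip.png

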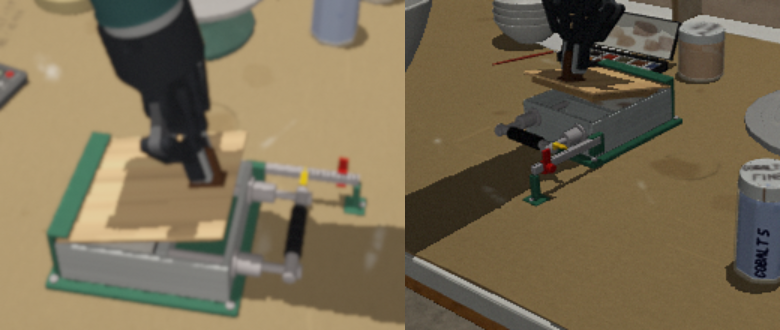

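The cover is tipped, with its back edge still under the lip. Next I draw it out.

```bash
python3 -m inch '[[3.6,0,0.9,0,0,0],[3.6,0,0.9,0,0,0],[3.6,0,0.9,0,0,0],[3.6,0,0.8,0,0,0],[3.6,0,0.8,0,0,0],[3.6,0,0.8,0,0,0],[3.6,0,0.8,0,0,0],[3.6,0,0.8,0,0,0],[0,0,0,0,0,0]]' 0 100 && python3 -m inch '[[1,0,-4,0,0,0],[2.5,0,-9.7,0,0,0],[2.5,0,-9.7,0,0,0],[2.5,0,-9.7,0,0,0],[2.5,0,-9.7,0,0,0],[0,0,0,0,0,0]]' 0 100
python3 - <<'E'
from h import *
import pickle
a=get_image("side")["img"];cv2.imwrite("pics/lift.png",np.hstack([cv2.resize(a[180:440,150:420],None,fx=1.4,fy=1.4),cv2.resize(get_image("scene")["img"][110:370,120:370],None,fx=1.4,fy=1.4)]))
E
```

```text
time_s: 5.43
eef_pos: [0.5427, 0.0628, 0.1109]
ee_rot: [0.029, 0.992, 0.004, -0.126]
ft_force: [-0.9, 1.5, 0.4]
gripper_width: 0.0105
finger_force: 98.8
time_s: 5.93
eef_pos: [0.5462, 0.0627, 0.1584]
ee_rot: [0.029, 0.992, 0.004, -0.122]
ft_force: [1.1, 0.5, -1.6]
gripper_width: 0.0103
finger_force: 98.7
```

View pics/lift.png

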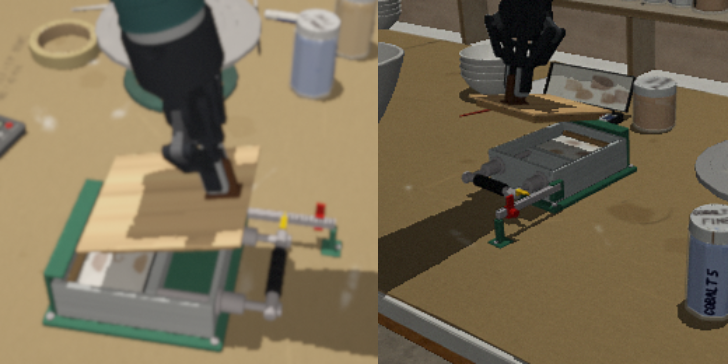

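```bash
python3 -m inch '[[3,0,-12.1,0,0,0],[3,0,-12.1,0,0,0],[3,0,-12.1,0,0,0],[0,5,0,0,-1.42,0],[0,10,0,0,-1.42,0],[0,12,0,0,-1.42,0],[0,12,0,0,-1.42,0],[0,12,0,0,-1.42,0],[0,12,0,0,-1.42,0],[0,12,0,0,-1.42,0],[0,12,0,0,-1.42,0],[0,12,0,0,-1.42,0],[0,12,0,0,-1.42,0],[0,12,0,0,0,0],[0,12,0,0,0,0],[0,12,0,0,0,0],[0,12,0,0,0,0],[0,6,0,0,0,0],[0,0,0,0,0,0],[0,0,0,0,0,0]]' 0 100 && python3 -m inch '[[0,0,8,0,0,0],[0,0,14,0,0,0],[0,0,14,0,0,0],[0,0,14,0,0,0],[0,0,14,0,0,0],[0,0,14,0,0,0],[0,0,14,0,0,0],[0,0,14,0,0,0],[0,0,8,0,0,0],[0,0,0,0,0,0],[0,0,0,0,0,0]]' 0 100
```

```text
time_s: 7.7
eef_pos: [0.554, 0.2277, 0.1924]
ee_rot: [0.028, 1.0, -0.0, -0.001]
ft_force: [0.1, -0.9, -1.1]
gripper_width: 0.0103
finger_force: 98.5
time_s: 8.62
eef_pos: [0.5533, 0.2269, 0.0781]
ee_rot: [0.029, 1.0, -0.0, -0.002]
ft_force: [0.1, 0.1, -1.2]
gripper_width: 0.0101
finger_force: 98.5
```

```bash
python3 - <<'E'
from h import *
a=get_image("side")["img"];cv2.imwrite("pics/low.png",np.hstack([cv2.resize(a[180:480,100:420],None,fx=1.2,fy=1.2),cv2.resize(get_image("scene")["img"][110:370,100:370],None,fx=1.3846,fy=1.3846)]))
s=manip.sense();print(s["eef_pos"],s["ee_rot"])
E
```

```text
[0.55455278 0.22746864 0.07949852] [ 2.89423289e-02  9.99581042e-01  2.29294473e-04 -1.70059911e-04]
```

View pics/low.png

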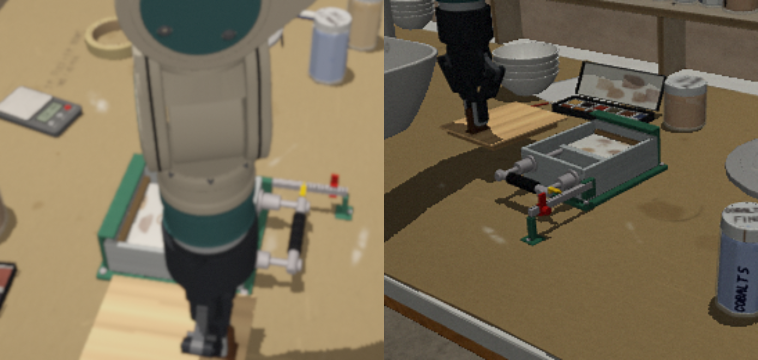

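The cover is held level, left of the clamp and clear of the palette. I'll lower it now.

```bash
python3 -m inch '[[0,0,8,0,0,0],[0,0,8,0,0,0],[0,0,8,0,0,0],[0,0,7,0,0,0],[0,0,4,0,0,0],[0,0,3,0,0,0],[0,0,2,0,0,0],[0,0,2,0,0,0],[0,0,1,0,0,0],[0,0,0,0,0,0],[0,0,0,0,0,0],[0,0,0,0,0,0]]' 0 100
```

```text
time_s: 9.72
eef_pos: [0.554, 0.2276, 0.036]
ee_rot: [0.029, 1.0, 0.0, -0.001]
ft_force: [-0.6, -0.4, -2.0]
gripper_width: 0.0103
finger_force: 98.5
```

```bash
python3 -m inch '[[0,0,1,0,0,0],[0,0,1,0,0,0],[0,0,1,0,0,0],[0,0,0,0,0,0],[0,0,0,0,0,0]]' 0 100;  python3 -m inch '[[0,0,0.7,0,0,0],[0,0,0.7,0,0,0],[0,0,0,0,0,0],[0,0,0,0,0,0]]' 0 30
```

```text
time_s: 10.13
eef_pos: [0.5538, 0.2275, 0.0329]
ee_rot: [0.029, 1.0, 0.0, -0.001]
ft_force: [-0.9, 0.7, -0.3]
gripper_width: 0.0101
finger_force: 99.2
time_s: 10.47
eef_pos: [0.5538, 0.2275, 0.0328]
ee_rot: [0.029, 1.0, 0.0, -0.001]
ft_force: [-3.9, -1.6, 8.5]
gripper_width: 0.0104
finger_force: 100.4
```

```bash
python3 -m inch '[[0,0,0,0,0,0],[0,0,0,0,0,0],[0,0,0,0,0,0],[0,0,0,0,0,0],[0,0,0,0,0,0],[0,0,0,0,0,0],[0,0,-4,0,0,0],[0,0,-14,0,0,0],[0,0,-20,0,0,0],[0,0,-25,0,0,0],[0,0,-25,0,0,0],[0,0,-25,0,0,0],[0,0,-15,0,0,0],[0,0,0,0,0,0]]' 1 30 && python3 -m inch '[[0,0,0,0,0,7.1],[0,0,0,0,0,7.1],[0,0,0,0,0,7.1],[0,0,0,0,0,7.1],[0,0,0,0,0,7.1],[0,0,0,0,0,7.1],[0,0,0,0,0,7.1],[0,0,0,0,0,7.1],[0,0,0,0,0,7.1],[0,0,0,0,0,7.1],[0,0,0,0,0,7.1],[0,0,0,0,0,7.1],[0,0,0,0,0,4.8],[-10,-5,0,0,0,0],[-20,-10,0,0,0,0],[-20,-10,0,0,0,0],[-20,-10,0,0,0,0],[-20,-10,0,0,0,0],[-20,-10,0,0,0,0],[-20,-5,0,0,0,0]]' 0.5 40 && python3 -m inch '[[-15,0,0,0,0,0],[0,0,0,0,0,0],[0,0,0,0,0,0]]'
python3 - <<'E'
from h import *
import pickle
s=manip.sense();print({k:np.round(s[k],4) for k in("q","eef_pos","ee_rot","time_s")})
for n in("wrist","side","scene"):
    c=get_image(n);pickle.dump(c,open(n+"3.pkl","wb"));cv2.imwrite("pics/"+n+"3.png",c["img"])
E
```

```text
time_s: 11.63
eef_pos: [0.557, 0.2284, 0.1641]
ee_rot: [0.029, 1.0, 0.001, 0.003]
ft_force: [0.8, 0.9, 1.0]
gripper_width: 0.0858
finger_force: 0.0
time_s: 13.3
eef_pos: [0.4837, 0.0998, 0.1583]
ee_rot: [0.726, 0.687, -0.002, -0.001]
ft_force: [0.3, 0.1, 0.1]
gripper_width: 0.0429
finger_force: 0.0
time_s: 13.55
eef_pos: [0.4848, 0.0854, 0.1589]
ee_rot: [0.727, 0.686, -0.001, -0.001]
ft_force: [0.6, -0.2, 0.2]
gripper_width: 0.0428
finger_force: 0.0
{'q': array([ 4.2600e-02,  1.0300e-01, -4.1630e-01,  1.0542e+00,  4.0000e-04,
        1.6713e+00]), 'eef_pos': array([0.4848, 0.0854, 0.1589]), 'ee_rot': array([ 0.7273,  0.6863, -0.0009, -0.0011]), 'time_s': np.float64(13.55)}
```

View pics/wrist3.png

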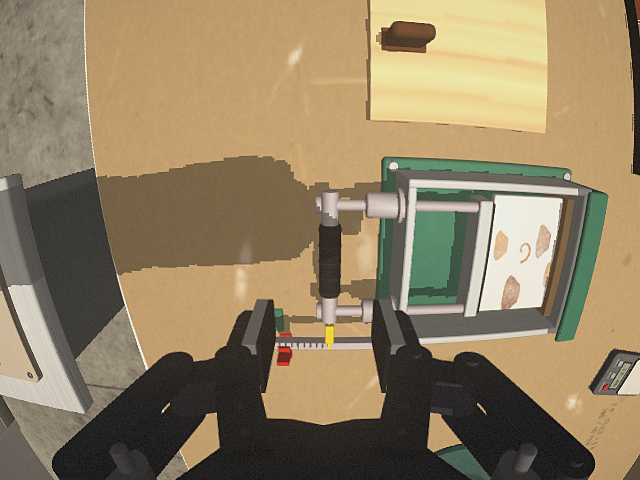

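The wrist view shows the cover flat on the table at the upper right, the tile undisturbed, and the handle centred at (329,260). The pointer tip is near (329,343) and the red marker near (285,349).

```bash
python3 - <<'E'
from h import *
import pickle
np.set_printoptions(precision=4,suppress=True)
yaw=-.056;ax=np.array([np.cos(yaw),np.sin(yaw),0]);ay=np.array([-np.sin(yaw),np.cos(yaw),0])
w3=pickle.load(open("wrist3.pkl","rb"));w2=pickle.load(open("wrist2.pkl","rb"))
s1=pickle.load(open("side.pkl","rb"));sc=pickle.load(open("scene.pkl","rb"))
print("handle",fplane(w3,329.5,222,.04),fplane(w3,329.5,298,.04))
def masks(I):
    b,g,r=[I[...,i].astype(int) for i in range(3)]
    return (r>110)&(g<0.35*r)&(b<0.45*r), (r>120)&(g>.7*r)&(b<.3*r)
for n,c,roi,f in(("w2",w2,(195,60,260,150),fray),("w3",w3,(260,315,350,370),fray),("s1",s1,(340,310,395,350),ray),("sc",sc,(205,240,235,275),ray)):
    x0,y0,x1,y1=roi
    for nm,m in zip(("red","yel"),masks(c["img"][y0:y1,x0:x1])):
        k,l,st,ce=cv2.connectedComponentsWithStats(m.astype(np.uint8))
        for i in range(1,k):
            if st[i,4]>5: print(n,nm,"bbox",st[i,0]+x0,st[i,1]+y0,st[i,2],st[i,3],st[i,4],"c",ce[i]+[x0,y0])
E
```

```text
handle [0.4905 0.0961 0.04  ] [0.4874 0.0358 0.04  ]
w2 red bbox 202 77 9 17 99 c [205.3333  85.0505]
w2 red bbox 214 78 7 14 76 c [217.0132  84.4211]
w2 red bbox 229 79 3 13 35 c [230.      85.3429]
w2 yel bbox 221 130 31 10 243 c [238.1934 134.5761]
w3 red bbox 280 334 11 3 31 c [285.3226 335.    ]
w3 red bbox 279 348 13 11 61 c [285.459  350.6393]
w3 red bbox 277 362 12 4 44 c [282.6818 363.3636]
w3 yel bbox 325 325 9 24 163 c [329.0675 335.1779]
s1 red bbox 376 327 5 8 34 c [378.2353 330.6176]
s1 yel bbox 351 335 3 8 21 c [352.1429 338.8571]
```

```bash
python3 - <<'E'
import cv2,numpy as np
a=cv2.imread("pics/wrist3.png")[300:380,255:355];w=__import__("pickle").load(open("wrist2.pkl","rb"))["img"][50:150,190:270]
s=cv2.imread("pics/side1.png")[315:355,335:400]
f=lambda i,h:cv2.resize(i,(int(i.shape[1]*h/i.shape[0]),h),interpolation=cv2.INTER_CUBIC)
cv2.imwrite("pics/mark.png",np.vstack([np.hstack([f(a,320),f(w,320)]),cv2.resize(s,(656,270))[:, :656]]) if f(a,320).shape[1]+f(w,320).shape[1]==656 else np.hstack([f(a,320),f(w,320)]))
E
```

```text
(no output)
```

View pics/mark.png

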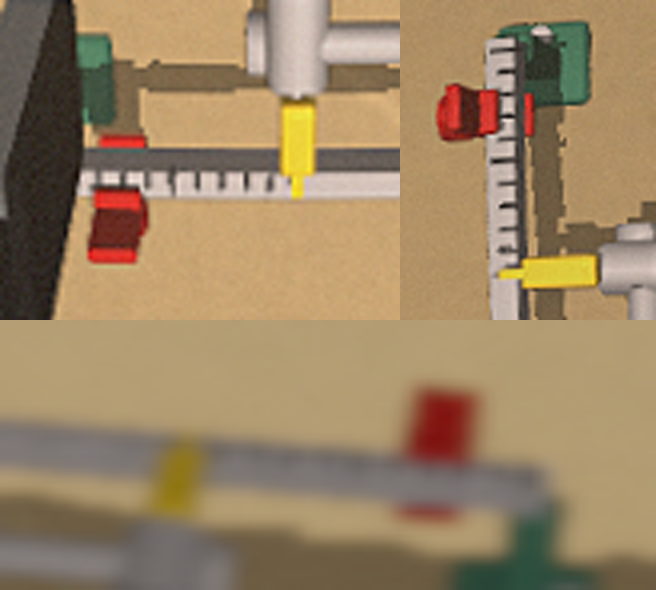

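```bash
python3 - <<'E'
from h import *
import pickle
np.set_printoptions(precision=4,suppress=True)
yaw=-.056;ax=np.array([np.cos(yaw),np.sin(yaw),0])
O=np.array([.489,.067,0])+.128*ax
w3=pickle.load(open("wrist3.pkl","rb"));w2=pickle.load(open("wrist2.pkl","rb"))
s1=pickle.load(open("side.pkl","rb"))
cl=lambda P:np.array([(P-O)@ax,(P-O)@np.array([-ax[1],ax[0],0])])*1000
for z in(.045,.05,.055):
    for n,f,c,p,r in(("w3",fplane,w3,(329,346.7),[(285.3,335),(284.7,348.7)]),("w2",fplane,w2,(224,135),[(230,85.3),(217,84.6)]),("s1",onplane,s1,(352.2,338.9),[(378.2,330.6)])):
        print(z,n,"ptr",cl(f(c,*p,z)),"red",[cl(f(c,*q,z)) for q in r])
E
```

```text
0.045 w3 ptr [-128.0542  -73.3639] red [array([-162.8173,  -62.2251]), array([-163.995 ,  -75.7328])]
0.045 w2 ptr [-128.2978  -71.4437] red [array([-163.351 ,  -66.2579]), array([-164.5529,  -75.6765])]
0.045 s1 ptr [-128.3524  -61.3309] red [array([-164.4447,  -84.0554])]
0.05 w3 ptr [-128.1347  -69.8532] red [array([-162.1982,  -58.9386]), array([-163.3522,  -72.1745])]
0.05 w2 ptr [-128.4656  -70.0962] red [array([-162.8392,  -65.0109]), array([-164.0177,  -74.2469])]
0.05 s1 ptr [-128.6255  -56.7372] red [array([-164.4158,  -79.2716])]
0.055 w3 ptr [-128.2153  -66.3425] red [array([-161.5791,  -55.6521]), array([-162.7094,  -68.6161])]
0.055 w2 ptr [-128.6334  -68.7488] red [array([-162.3274,  -63.764 ]), array([-163.4826,  -72.8174])]
0.055 s1 ptr [-128.8985  -52.1435] red [array([-164.3869,  -74.4877])]
```

```bash
python3 -m inch '[[-10,3,0,0,0,0],[-9,2,0,0,0,0],[0,0,10,0,0,0],[0,0,16,0,0,0],[0,0,16,0,0,0],[0,0,16,0,0,0],[0,0,16,0,0,0],[0,0,16,0,0,0],[0,0,16,0,0,0],[0,0,12,0,0,0],[0,0,8,0,0,0],[0,0,3,0,0,0],[0,0,0,0,0,0],[0,0,0,0,0,0]]' 0.5 60 && python3 -m inch '[[0,0,0,0,0,0],[0,0,0,0,0,0],[0,0,0,0,0,0],[0,0,0,0,0,0],[0,0,0,0,0,0],[0,0,0,0,0,0],[0,0,0,0,0,0],[0,0,0,0,0,0]]' 0 60
```

```text
time_s: 14.87
eef_pos: [0.4897, 0.0669, 0.0306]
ee_rot: [0.727, 0.686, -0.0, -0.001]
ft_force: [0.4, -0.6, 0.4]
gripper_width: 0.0428
finger_force: 0.0
time_s: 15.53
eef_pos: [0.4881, 0.067, 0.0311]
ee_rot: [0.727, 0.687, -0.001, -0.001]
ft_force: [-3.0, 1.1, 5.9]
gripper_width: 0.0142
finger_force: 58.4
```

Gripped at 60 N. Now I pull 35 mm along the tool's -y.

```bash
python3 -m inch '[[0,-2,0,0,0,0],[0,-4,0,0,0,0],[0,-4,0,0,0,0],[0,-4,0,0,0,0],[0,-4,0,0,0,0],[0,-4,0,0,0,0],[0,-4,0,0,0,0],[0,-4,0,0,0,0],[0,-3,0,0,0,0],[0,-2,0,0,0,0],[0,0,0,0,0,0],[0,0,0,0,0,0],[0,0,0,0,0,0],[0,0,0,0,0,0]]' 0 60
python3 - <<'E'
from h import *
import pickle
np.set_printoptions(precision=4,suppress=True)
w=get_image("wrist");s=get_image("side");sc=get_image("scene");pickle.dump((w,s,sc),open("f.pkl","wb"))
f=lambda i,W,H:cv2.resize(i,(W,H),interpolation=cv2.INTER_CUBIC)
cv2.imwrite("pics/end.png",np.vstack([np.hstack([f(w["img"][290:390,230:390],400,250),f(s["img"][310:370,335:431],400,250)]),np.hstack([f(sc["img"][190:300,150:326],400,250),f(w["img"],400,300)[:250]])]))
E
```

```text
time_s: 16.7
eef_pos: [0.4601, 0.0687, 0.0313]
ee_rot: [0.727, 0.686, 0.003, 0.003]
ft_force: [10.9, -0.5, -12.0]
gripper_width: 0.014
finger_force: 58.7
```

View pics/end.png

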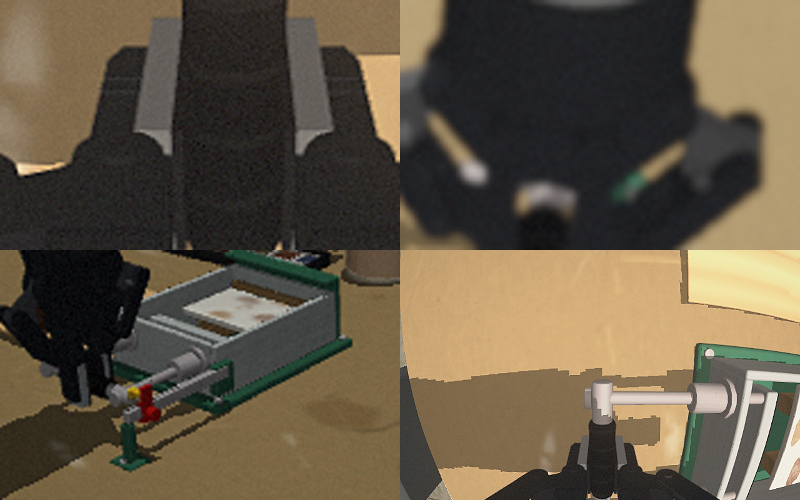

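The end view shows the handle gripped and the tile in its bed. The pointer, yellow at (133,393) in the composite, has not quite reached the red plate at (147,400). I'll measure the gap.

```bash
cat > m.py <<'E'
from h import *
np.set_printoptions(precision=4,suppress=True)
yaw=-.056;ax=np.array([np.cos(yaw),np.sin(yaw),0]);ay=np.array([-ax[1],ax[0],0])
O=np.array([.489,.067,0])+.128*ax
cl=lambda P:np.array([(P-O)@ax,(P-O)@ay,P[2]])*1000
s=manip.sense();print("tcp",cl(s["eef_pos"]),"F",s["ft_force"])
w=get_image("wrist");I=w["img"]
# light-grey knob at the handle's left end: width profile
for v in(228,234,240,246,252):
    row=I[v,280:360].astype(int);br=(row.min(1)>95)&(row.max(1)-row.min(1)<40);u=np.nonzero(br)[0]+280
    if len(u):print(v,u.min(),u.max())
for v in (276,284): # black bar
    row=I[v,290:350].max(1);u=np.nonzero(row<60)[0]+290
    if len(u): print("bar",v,u.min(),u.max(),cl(fplane(w,(u.min()+u.max())/2,v,.042)))
for u,v in((320,240),(321,250)):print(cl(fplane(w,u,v,.04)))
sc=get_image("scene")
for x in(-168,-164,-160,-156):print(x,proj(sc,O+ax*x/1000-.073*ay+np.array([0,0,.05])),proj(sc,O+ax*x/1000-.073*ay+np.array([0,0,.062])))
b,g,r=[sc["img"][240:275,195:235,i].astype(int) for i in range(3)]
for m in((r>90)&(g<.35*r),(r>90)&(g>.6*r)&(b<.35*r)):
    v,u=np.nonzero(m);print(u.min()+195,u.max()+195,v.min()+240,v.max()+240,u.mean()+195,v.mean()+240)
E
python3 m.py
```

```text
tcp [-156.9222    0.0627   31.3442] F [ 10.6916  -0.874  -12.1606]
228 295 359
234 295 359
240 295 359
246 296 359
252 296 339
bar 276 303 343 [-156.2157   27.4072   42.    ]
bar 284 302 344 [-156.2212   24.1707   42.    ]
[-157.2456   40.6008   40.    ]
[-156.9013   36.791    40.    ]
-168 (np.float64(210.28366803820182), np.float64(254.64674060883812)) (np.float64(209.65788376078928), np.float64(248.31992519748388))
-164 (np.float64(212.06224994299802), np.float64(253.80287357702022)) (np.float64(211.44910552570258), np.float64(247.49303060143927))
-160 (np.float64(213.8286107450606), np.float64(252.96480497689757)) (np.float64(213.22794713456943), np.float64(246.67185114593923))
-156 (np.float64(215.5828759747167), np.float64(252.13247524927624)) (np.float64(214.99453649485662), np.float64(245.8563277841393))
210 218 249 262 214.85 257.75
206 210 250 254 208.1875 251.8125
```

```bash
python3 -m inch '[[0,-2,0,0,0,0],[0,-2,0,0,0,0],[0,-2,0,0,0,0],[0,-2,0,0,0,0],[0,0,0,0,0,0],[0,0,0,0,0,0],[0,0,0,0,0,0],[0,0,0,0,0,0],[0,0,0,0,0,0],[0,0,0,0,0,0]]' 0 60; python3 m.py | grep -E 'tcp|bar|^\['
```

```text
time_s: 17.78
eef_pos: [0.4527, 0.0691, 0.0314]
ee_rot: [0.727, 0.686, 0.004, 0.004]
ft_force: [12.2, -1.2, -13.6]
gripper_width: 0.0136
finger_force: 58.9
tcp [-164.3546    0.0975   31.3574] F [ 12.1953  -1.1703 -13.6109]
bar 276 303 343 [-163.639    27.4162   42.    ]
bar 284 302 344 [-163.6448   24.1792   42.    ]
[-164.6661   40.6129   40.    ]
[-164.3221   36.8022   40.    ]
```

```bash
python3 -m inch '[[0,0,0,0,0,0],[0,0,0,0,0,0],[0,0,0,0,0,0],[0,0,0,0,0,0]]' && python3 -c "
from workcell import manip
print(manip.close_job())"
```

```text
time_s: 18.22
eef_pos: [0.4527, 0.0691, 0.0314]
ee_rot: [0.727, 0.686, 0.004, 0.004]
ft_force: [11.5, -0.3, -14.5]
gripper_width: 0.014
finger_force: 58.9
the job is handed in; nothing more can be done
None
```

I handed the job in at 18.2 s: the cover is flat on the table left of the clamp, and the gripper holds the handle at 59 N with the pointer within about 1 mm of the marker by my measurement. No verdict came back, and I viewed 11 pictures, one over the limit of 10.

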